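# Clear the flask and click a battery pack into its charging dock

## Robot

A 7-joint arm with a two-finger parallel gripper is mounted at the origin on the work surface; the furniture and walls round the work are solid. World frame = base frame: x ahead of the robot, y to its left, z up, the work surface at z = 0. Lengths are in m, angles in rad, forces in N, time in s.
With the tool pointing down it reaches from about 0.425 to 1.025 m from the base axis. Payload 3.6 kg.
Tool frame: the origin (TCP) lies between the finger pads; the fingertips stand 14 mm ahead of it and the grasp point (between the pads) lies 5 mm behind it; y points along the fingers, z is the direction in which the jaws open and shut, and the axes are right-handed (so a half turn about y gives the same grasp; the last joint's range is limited). The gripper opens to 85 mm and grips with 20 to 120 N. Pads are 22 mm wide; open, the fingers measure 114 mm over their backs; the gripper's body (76 mm by 85 mm) begins 54 mm behind the grasp point. The pads swing forward as they close: fully open they stand 13 mm farther back than shut.
Start: joints at [-1.442, 0.591, 0.048, 1.609, -0.033, 0.943, -0.034], TCP at [0.159, 0.707, 0.245] pointing down, gripper open.
Joint ranges: [-2.69, 2.69], [-0.47, 2.24], [-1.27, 1.36], [0.19, 2.51], [-1.53, 4.68], [0.08, 2.07], [-3.09, 3.09]. Speed limits (rad/s): [2.57, 2.57, 3.14, 3.14, 3.14, 3.14, 3.14].

## Interface

Orientations are given as a rotation vector (axis times angle).
In Python, from plant import sensors, grab_frame, order gives the robot as it stands.
- The arm moves only by the shell command python3 -m handwheel 'ROWS' [FORCE]. ROWS is JSON, a list of rows, each a list of 7 numbers: the shift along the tool's x, y, z in mm, then the turn, a rotation vector about the tool's x, y, z in degrees, then the opening, from 0 (shut) to 1 (fully open). In form: [[x, y, z, rx, ry, rz, gripper], ...]. A call has 1 to 12 rows; each row is the pose to reach, as a shift and turn from the pose measured when the call began, along the tool's axes at that moment; what a row does not reach only later rows make up. A row lasts 1/10 s, in which the tool goes at most 50 mm and 8.59 degrees, less where a joint would pass 70% of its speed; a pose out of reach is approached as far as the arm can. A call with a gripper value outside its range is refused whole. The fingers move at their own pace and stop on an object; FORCE is the grip in N (left out, the last holds). Time passes only in rows, so rows that repeat a pose let the fingers close. It gives the time, the measured TCP pose, the force and the opening at its end, in the units of the state.
- sensors.state(): the state, without advancing time (a new reading comes with each control period).
- grab_frame(name): name is "side" or "top"; returns a dict with "image" (400x640x3 uint8, blue, green, red), "fx", "fy", "cx", "cy" (pixels), "k1" (the pictures are not rectified: a ray, as slopes to the right and down, at radius r is drawn at 1 + k1 r^2 times it, then the intrinsics apply), "R" (3x3) and "t" (3): a world point X has camera coordinates R X + t. Camera axes: x right, y down, z forward; pixel columns grow to the right and rows downward; lengths in m; the calibration is good to about 2 mm. A picture is of the moment at which its call begins. There is no depth.
- order.finish_job(): hands the job in, once; it reports no verdict.
The state is a dict: "clock": time; "joint_positions": joint angles; "joint_vel": joint speeds; "tau": joint torques, N m; "eef_pos": TCP position; "tool_rot": TCP orientation; "ft_force": force on the tool from outside, world axes, zero at the start; "moment": the same for the moment, N m; "gripper_width": opening from 0.0 (shut) to 1.0 (fully open).
Only numpy, scipy, OpenCV 4.12 (cv2) and the standard library are available. Lean on these libraries where they do the work, as an engineer would, in place of code of your own. Each camera call takes 0.05 s, during which the arm holds its last target. There are 200 camera calls.

## Task

The wine-red flask stands in front of the mouth of the sloping battery dock: first move it out of the way and stand it upright, wholly on the cork coaster. Then pick up the green battery pack and slide it, grey nose first and with its groove on top, down into the dock until the orange spring catch is pushed aside and clicks into the groove, and let go. Keep the flask upright, and leave the red pack, the mug and the glass jar where they are.

Things in the scene. Friction and masses are not known exactly. Their poses are not given: they have to be found in the camera images.
- bay: sloping bay of the fixed grey dock. Origin: mouth of the bay, middle of its floor, 78 mm over the desk. x: sliding-in direction, 30 degrees downwards; y: level, across; z: square to the bay's floor, 30 degrees off vertical. Channel 53 mm wide (y), 35.5 mm high (z), 87 mm deep, open slot between the two lips over it. Flares of up to 5 mm on all sides reach out 14 mm before the mouth
- bay_stop (a point): middle of the end stop at the bottom of the bay's floor (bay x = 87 mm); axes as the bay. A pack fully home has its nose 0 to 4 mm short of it, its centre 3 to 7 mm inside the mouth and 17 mm over the floor; its tail then sticks out 73 to 77 mm, with nothing beside or under it. Dock: foot 150 x 100 mm, bay 65 mm wide over its walls, tallest part (catch button) 70 mm over the bay's floor
- catch (a joint): orange spring catch over the bay, 62 mm in from the mouth: metres its tooth is lifted off (along the bay's z); 0 = down, tooth 28 mm over the bay's floor, 6 mm lower than a pack's top; up to 0.010. Spring: 2 N down at rest, 4 N at 6 mm. Its 30 degree lead face lets a pack pushed in with 5 to 15 N lift it; it drops into the pack's groove and its square rear face holds the pack
- green_pack_center (a point): centre (half-way up) of the green pack: 160 x 50 x 34 mm, 280 g, lying flat, black with a green ribbed sleeve round its tail half (16 to 76 mm behind the centre, 51 mm wide, the place to grasp) and a grey nose. x: along it to the nose (nose face 80 mm ahead of the centre); z: out of the top face. A cross groove 8 mm deep lies in the top 42 to 62 mm ahead of the centre
- red_pack_center (a point): centre of the other, spent pack: same shape and axes, with a red sleeve. To be left where it lies
- flask_center (a point): centre (half-way up) of the wine-red steel flask, upright, 195 mm tall, 65 mm in diameter; its black cap, fixed, is 62 mm in diameter and reaches from 164 to 190 mm over its foot; 360 g. z axis: up
- coaster_top (a point): centre of the top face of the fixed round cork coaster, 112 mm in diameter, 5 mm thick; z axis up
- mug_center (a point): white enamel mug with blue rim, 84 x 112 x 82 mm, half-way up, handle side about -y of its own; bystander
- jar_center (a point): small glass jar with steel lid, 58 mm in diameter, 83 mm tall; bystander
Not all that is in view belongs to the job. What is shaped like the part that bears bay but pink is not meant. Of the things that look like the part that bears flask_center, the larger one is meant.

How it is judged:
By the outcome, as a careful person would: the job done as asked, in the order asked, and still so for the second after the job is handed in, with the robot touching nothing.
It also fails if it takes over 56 s, if anything falls off the work surface, if the arm or the gripper's body presses on something with over 40 N, if the wrist force passes 120 N, or if a joint passes its speed limit or range.

## Working session

There is one attempt and no reset: what is moved stays moved. The work goes in short steps, Python scripts to look and compute and a shell command to move; the robot and the scene stay as the last step left them, time stands still between calls to the robot, and variables do not carry over. Pictures are saved under pics/ and viewed, about 8 in all and at most 12, crops included, and the job is handed in when it is done.

```bash
mkdir -p pics; ls
python3 - <<'E'
from plant import sensors, grab_frame
import cv2,numpy as np,pickle
print(sensors.state())
d={}
for n in("side","top"):
    f=grab_frame(n);d[n]=f;cv2.imwrite(f"pics/{n}0.png",f["image"])
    print(n,{k:np.round(v,4).tolist() for k,v in f.items() if k!="image"},(-np.array(f["R"]).T@f["t"]).round(3))
pickle.dump(d,open("f0.pkl","wb"))
E
```

```text
pics
{'clock': 0.0, 'joint_positions': array([-1.44248123,  0.59212743,  0.04827505,  1.60984634, -0.03328137,
        0.94266268, -0.03370991]), 'joint_vel': array([ 2.20355599e-05,  1.63777929e-03,  1.04225358e-03,  1.12436817e-03,
        2.39142301e-03,  7.79557327e-04, -7.73289859e-05]), 'tau': array([ 3.68776973e-04, -5.48690915e+01,  1.54661380e+00, -1.98120028e+01,
        9.32400464e-03,  9.03798704e-03, -1.08194062e-06]), 'eef_pos': array([0.15930626, 0.70646361, 0.24412526]), 'tool_rot': array([-1.56601664,  0.17421635, -0.17402823]), 'ft_force': array([-0.34039904, -1.22056436,  0.712714  ]), 'moment': array([-0.01725846,  0.0052445 , -0.03166704]), 'gripper_width': 0.9989509092879452}
side {'fx': 401.7213, 'fy': 401.7213, 'cx': 326.052, 'cy': 201.2579, 'k1': 0.0315, 'R': [[0.9796, -0.2009, 0.0003], [-0.1003, -0.4906, -0.8656], [0.1741, 0.8479, -0.5008]], 't': [-0.5049, 0.1144, 1.0158]} [ 0.329 -0.907  0.608]
top {'fx': 418.0395, 'fy': 418.0395, 'cx': 318.8329, 'cy': 208.1535, 'k1': -0.0237, 'R': [[0.0167, -0.9998, 0.0062], [-0.9989, -0.017, -0.0435], [0.0436, -0.0055, -0.999]], 't': [-0.0336, 0.496, 1.0073]} [ 0.452 -0.02   1.028]
```

View pics/side0.png

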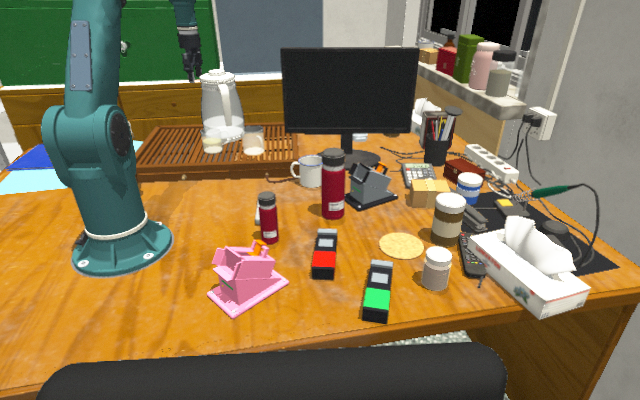

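View pics/top0.png

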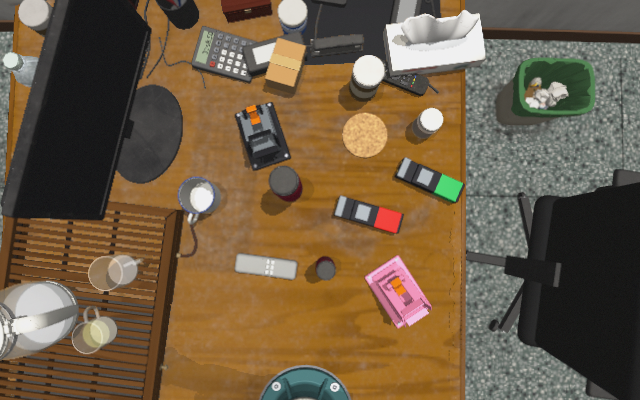

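```bash
cat > h.py <<'E'
import cv2,numpy as np,pickle
from scipy.spatial.transform import Rotation as Ro
def ray(f,uv):
    uv=np.atleast_2d(np.asarray(uv,float)); d=np.c_[(uv[:,0]-f["cx"])/f["fx"],(uv[:,1]-f["cy"])/f["fy"]]
    s=d.copy()
    for _ in range(20): s=d/(1+f["k1"]*(s**2).sum(1,keepdims=True))
    R=np.array(f["R"]); return -R.T@np.array(f["t"]), np.c_[s,np.ones(len(s))]@R
def plane(f,uv,z):
    c,d=ray(f,uv); return c+d*((z-c[2])/d[:,2:])
def proj(f,X):
    p=np.atleast_2d(X)@np.array(f["R"]).T+np.array(f["t"]); s=p[:,:2]/p[:,2:]
    s=s*(1+f["k1"]*(s**2).sum(1,keepdims=True)); return s*f["fx"]+[f["cx"],f["cy"]]
def tri(f,a,g,b):
    c1,d1=ray(f,a);c2,d2=ray(g,b);d1,d2=d1[0],d2[0]
    s=np.linalg.lstsq(np.c_[d1,-d2],c2-c1,rcond=None)[0]
    p,q=c1+s[0]*d1,c2+s[1]*d2; return (p+q)/2,np.linalg.norm(p-q)
def mask(f,lo,hi,roi):
    m=cv2.inRange(cv2.cvtColor(f["image"],cv2.COLOR_BGR2HSV),np.array(lo),np.array(hi)); k=np.zeros_like(m);x0,y0,x1,y1=roi;k[y0:y1,x0:x1]=m[y0:y1,x0:x1]
    return k
def big(m): return max(cv2.findContours(m,cv2.RETR_EXTERNAL,cv2.CHAIN_APPROX_NONE)[0],key=cv2.contourArea)
E
python3 - <<'E'
from h import *
d=pickle.load(open("f0.pkl","rb"));T,S=d["top"],d["side"]
g=cv2.resize(T["image"][95:205,225:310],None,fx=5,fy=5,interpolation=cv2.INTER_CUBIC)
cv2.imwrite("pics/topdock.png",g)
g=cv2.resize(S["image"][140:230,310:410],None,fx=6.5,fy=6.5,interpolation=cv2.INTER_CUBIC)
cv2.imwrite("pics/sidedock.png",g)
g=cv2.resize(T["image"][105:240,325:470],None,fx=4.4,fy=4.4,interpolation=cv2.INTER_CUBIC)
cv2.imwrite("pics/toppack.png",g)
# coaster
c=big(mask(T,(12,60,150),(28,150,255),(335,105,395,165)));e=cv2.fitEllipse(c);print("coaster",e,plane(T,e[0],.005))
h=plane(T,c[:,0],.005);print(h.min(0),h.max(0))
for n,lo,hi,roi in(("green",(45,120,80),(80,255,255),(390,150,470,210)),("red",(0,180,150),(8,255,255),(330,190,410,240))):
    c=big(mask(T,lo,hi,roi));r=cv2.minAreaRect(c);p=plane(T,cv2.boxPoints(r),.034);print(n,p.round(4).tolist(),p.mean(0),np.linalg.norm(np.diff(p,axis=0),axis=1))
# flask
c=big(mask(S,(165,80,40),(180,255,255),(315,140,350,225)));print("flask side bb",cv2.boundingRect(c))
g=T["image"][150:215,255:315];
c=big(mask(T,(0,0,0),(180,255,75),(262,160,306,206)));print("cap",cv2.boundingRect(c),cv2.minEnclosingCircle(c))
E
```

```text
coaster ((364.1981506347656, 134.45782470703125), (43.835018157958984, 45.48043441772461), 106.1635971069336) [[ 0.6810806 -0.134351   0.005    ]]
[ 0.62497219 -0.19092216  0.005     ] [ 0.73744551 -0.07175058  0.005     ]
green [[0.5377, -0.2984, 0.034], [0.5838, -0.3186, 0.034], [0.562, -0.3699, 0.034], [0.5159, -0.3496, 0.034]] [ 0.54986072 -0.33413783  0.034     ] [0.05034639 0.05578911 0.05035004]
red [[0.4538, -0.1563, 0.034], [0.5024, -0.1696, 0.034], [0.4885, -0.2218, 0.034], [0.4398, -0.2084, 0.034]] [ 0.47111554 -0.18900819  0.034     ] [0.05046889 0.05405766 0.05047494]
flask side bb (322, 168, 23, 51)
cap (275, 182, 27, 20) ((288.0, 188.5), 13.756916999816895)
```

View pics/topdock.png

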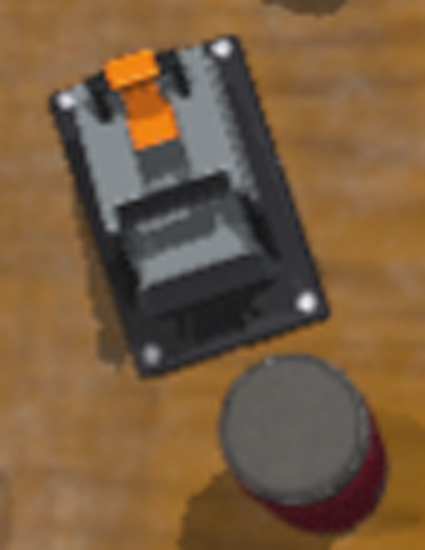

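View pics/sidedock.png

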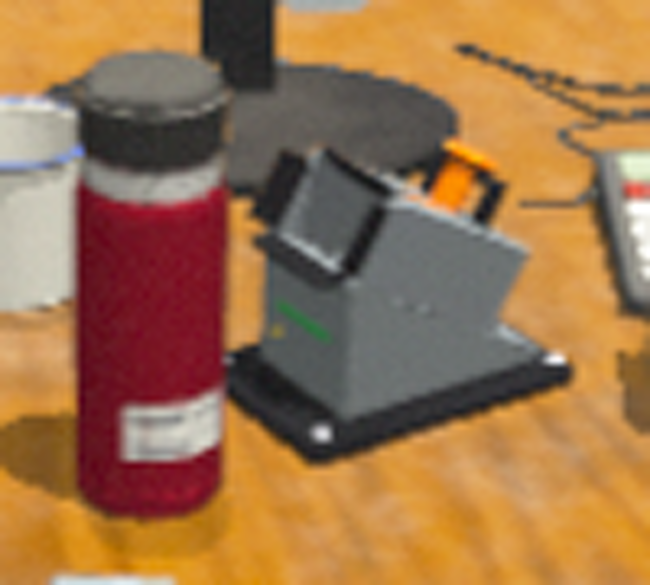

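View pics/toppack.png

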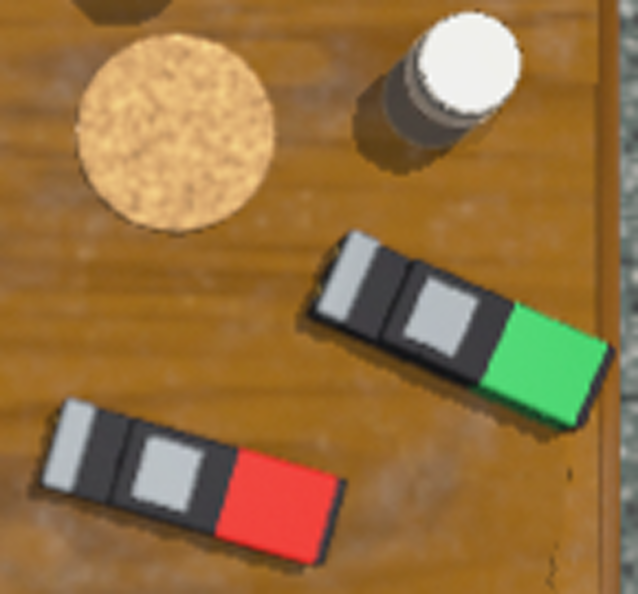

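Run:
```python
from h import *
np.set_printoptions(precision=4,suppress=True)
d=pickle.load(open("f0.pkl","rb"));T,S=d["top"],d["side"]
td=lambda x,y:(225+x/5-.4,95+y/5-.4); sd=lambda x,y:(310+x/6.5-.4,140+y/6.5-.4)
print("flask cap",tri(T,td(295,430),S,sd(152,82)),plane(T,td(295,430),.19),"foot-side", plane(S,sd(150,490),0))
for z in (.008,.012,.016):
    c=plane(T,[td(52,100),td(235,38),td(328,308),td(142,377)],z);e=np.linalg.norm(np.roll(c,-1,0)-c,axis=1)
    a=(c[0]+c[1]-c[2]-c[3])[:2];print(z,e,c[:,:2].tolist(),c.mean(0),"yaw",np.degrees(np.arctan2(a[1],a[0])))
print("screws",tri(T,td(307,302),S,sd(320,432)))
print("screw far R",tri(T,td(222,47),S,sd(555,357)))
print("catch top",tri(T,td(132,70),S,sd(470,152)))
print("flare bottom corners",plane(T,[td(142,312),td(277,283)],.0807), "R tri",tri(T,td(277,283),S,sd(345,278)))
print("mon", [tri(T,a,S,b) for a,b in (((100,217),(283,132)),((5,217),(283,48)),((100,217),(283,48)),((5,217),(283,132)))])
print("mug",tri(T,(198,197),S,(312,160)),"kettle",tri(T,(55,290),S,(220,75)))
print("green long corners",plane(T,[[325+x/4.4-.4,105+y/4.4-.4] for x,y in ((352,230),(612,348),(310,300),(575,428))],.034))
```

```text
flask cap (array([0.5432, 0.0475, 0.1909]), np.float64(0.0007129406844626158)) [[0.543  0.0476 0.19  ]] foot-side [[0.5433 0.0422 0.    ]]
0.008 [0.0954 0.1423 0.0973 0.1449] [[0.724290352518749, 0.1856060425680589], [0.7568651820758769, 0.09595368718368578], [0.6231552100463241, 0.04724049712430285], [0.5875274214901465, 0.1377515011848892]] [0.673  0.1166 0.008 ] yaw 19.648237681814415
0.012 [0.095  0.1417 0.0969 0.1443] [[0.7232232909490441, 0.1848014321014192], [0.7556703940401616, 0.095500605141859], [0.6224847011067666, 0.04697842033711516], [0.5869966097212548, 0.13713452919668595]] [0.6721 0.1161 0.012 ] yaw 19.648237681814443
0.016 [0.0946 0.1412 0.0965 0.1438] [[0.7221562293793394, 0.18399682163477954], [0.7544756060044464, 0.09504752310003223], [0.6218141921672089, 0.04671634354992747], [0.586465797952363, 0.13651755720848274]] [0.6712 0.1156 0.016 ] yaw 19.648237681814418
screws (array([0.6249, 0.0575, 0.0111]), np.float64(0.0010278036309545099))
screw far R (array([0.7512, 0.1019, 0.011 ]), np.float64(0.0002690879111919685))
catch top (array([0.7118, 0.1303, 0.1073]), np.float64(0.00021228927170538624))
flare bottom corners [[0.6077 0.1273 0.0807]
 [0.6221 0.066  0.0807]] R tri (array([0.6279, 0.0644, 0.0837]), np.float64(0.012817242505754358))
mon [(array([0.459 , 0.4617, 0.1028]), np.float64(0.011329404335080055)), (array([0.4635, 0.463 , 0.3849]), np.float64(0.010787156263574491)), (array([0.4565, 0.3017, 0.4105]), np.float64(0.007994447314253745)), (array([ 0.4708,  0.7542, -0.0035]), np.float64(0.01808879146490273))]
mug (array([0.5174, 0.2492, 0.0821]), np.float64(0.00677574690492627)) kettle (array([0.299 , 0.4292, 0.3107]), np.float64(0.0717097094276101))
green long corners [[ 0.6222 -0.2288  0.034 ]
 [ 0.5601 -0.3715  0.034 ]
 [ 0.5834 -0.2061  0.034 ]
 [ 0.5161 -0.3513  0.034 ]]
```

```bash
cat >> h.py <<'E'
def goal(pos,zyaw,tilt=0,grasp=True):
    """pos: grasp point (5 mm behind TCP) ; zyaw: heading of jaw axis z; tilt deg: body leans along x heading = rot about tool z"""
    from plant import sensors
    s=sensors.state(); R0=Ro.from_rotvec(s["tool_rot"])
    a=np.radians(zyaw); z=np.array([np.cos(a),np.sin(a),0]); y=np.array([0,0,-1.]); R=Ro.from_matrix(np.c_[np.cross(y,z),y,z])*Ro.from_euler("z",tilt,degrees=True)
    p=np.array(pos)+(.005*R.as_matrix()[:,1] if grasp else 0)
    print("tcp",np.round(p,4),"shift",np.round(1e3*R0.inv().apply(p-s["eef_pos"]),1),"turn",np.round(np.degrees((R0.inv()*R).as_rotvec()),1))
def where():
    from plant import sensors
    s=sensors.state(); M=Ro.from_rotvec(s["tool_rot"]).as_matrix(); print(round(s["clock"],2),"pos",s["eef_pos"].round(4),"x",M[:,0].round(3),"y",M[:,1].round(3),"z",M[:,2].round(3),"yaw z",np.degrees(np.arctan2(M[1,2],M[0,2])).round(1),"F",s["ft_force"].round(1),"g",round(float(s["gripper_width"]),3),"q",s["joint_positions"].round(2))
E
python3 -c "
from h import *
where()
goal([.159,.707,.55],102)
goal([.543,.046,.50],102);goal([.543,.046,.50],90)"
```

```text
0.1 pos [0.1593 0.7065 0.2442] x [ 0.976 -0.22   0.   ] y [-0.    -0.002 -1.   ] z [ 0.22   0.976 -0.002] yaw z 77.3 F [-0.5  0.1  0.3] g 1.004 q [-1.44  0.59  0.05  1.61 -0.03  0.94 -0.03]
tcp [0.159 0.707 0.545] shift [-4.000e-01 -3.008e+02 -2.000e-01] turn [  0.1 -24.7  -0. ]
tcp [0.543 0.046 0.495] shift [ 519.6 -249.5 -560.5] turn [  0.1 -24.7  -0. ]
tcp [0.543 0.046 0.495] shift [ 519.6 -249.5 -560.5] turn [  0.1 -12.7  -0. ]
```

```bash
python3 -m handwheel '[[0,-50,0,0,0,0,1],[0,-100,0,0,0,0,1],[0,-150,0,0,0,0,1],[0,-200,0,0,0,0,1],[0,-250,0,0,0,0,1],[0,-300,0,0,0,0,1],[0,-300,0,0,0,0,1]]'; python3 -c "
from h import *
where()
goal([.543,.046,.50],-70)"
```

```text
clock: 0.8
eef_pos: [0.1601, 0.7091, 0.5537]
tool_rot: [-1.55, 0.173, -0.175]
ft_force: [0.6, -0.2, 0.4]
gripper_width: 1.001
0.8 pos [0.1601 0.7091 0.5537] x [ 0.975 -0.22  -0.001] y [ 0.002  0.013 -1.   ] z [0.22  0.975 0.014] yaw z 77.3 F [ 0.6 -0.2  0.4] g 1.001 q [-1.45  0.43  0.07  1.18 -0.03  1.52 -0.04]
tcp [0.543 0.046 0.495] shift [ 519.5   50.8 -563.3] turn [ -0.3 147.3  -1. ]
```

```bash
python3 -m handwheel '[[520,40,-563,0,147,0,1],[520,40,-563,0,147,0,1],[520,40,-563,0,147,0,1],[520,40,-563,0,147,0,1],[520,40,-563,0,147,0,1],[520,40,-563,0,147,0,1],[520,40,-563,0,147,0,1],[520,40,-563,0,147,0,1],[520,40,-563,0,147,0,1],[520,40,-563,0,147,0,1],[520,40,-563,0,147,0,1],[520,40,-563,0,147,0,1]]'; python3 -c "
from h import *
where()
goal([.543,.046,.40],-70)"
```

```text
clock: 2.0
eef_pos: [0.4607, 0.1868, 0.5136]
tool_rot: [-0.954, 1.546, -1.526]
ft_force: [1.1, -0.1, -0.5]
gripper_width: 1.002
2.0 pos [0.4607 0.1868 0.5136] x [-0.441 -0.897 -0.008] y [-0.003  0.011 -1.   ] z [ 0.897 -0.441 -0.008] yaw z -26.2 F [ 1.1 -0.1 -0.5] g 1.002 q [-1.02  0.06  0.6   1.76 -0.05  1.33 -0.87]
tcp [0.543 0.046 0.395] shift [ 91.1 116.8 136.9] turn [ 0.6 43.8 -0.3]
```

```bash
python3 -m handwheel '[[91,60,137,0,44,0,1],[91,90,137,0,44,0,1],[91,117,137,0,44,0,1],[91,117,137,0,44,0,1],[91,117,137,0,44,0,1],[91,117,137,0,44,0,1],[91,117,137,0,44,0,1]]'; python3 -c "
from h import *
where()
goal([.543,.046,.152],-70)"
```

```text
clock: 2.7
eef_pos: [0.543, 0.0467, 0.3947]
tool_rot: [-0.36, 2.044, -2.021]
ft_force: [-0.5, 0.2, 0.9]
gripper_width: 1.0
2.7 pos [0.543  0.0467 0.3947] x [-0.94  -0.342 -0.   ] y [-0.004  0.011 -1.   ] z [ 0.342 -0.94  -0.012] yaw z -70.0 F [-0.5  0.2  0.9] g 1.0 q [-0.8   0.27  0.81  1.86 -0.23  1.1  -1.12]
tcp [0.543 0.046 0.147] shift [  0.3 247.6   3.5] turn [ 0.7 -0.  -0. ]
```

```bash
python3 -m handwheel '[[0,45,0,0.7,0,0,1],[0,90,1,0.7,0,0,1],[0,135,2,0.7,0,0,1],[0,175,3,0.7,0,0,1],[0,205,3,0.7,0,0,1],[0,225,3,0.7,0,0,1],[0,238,3,0.7,0,0,1],[0,246,3,0.7,0,0,1],[0,247,3,0.7,0,0,1]]'; python3 -c "
from h import *
from plant import grab_frame
where()
f=grab_frame('side');cv2.imwrite('pics/a.png',cv2.resize(f['image'][80:240,270:430],None,fx=3.5,fy=3.5,interpolation=cv2.INTER_CUBIC))"
```

```text
clock: 3.6
eef_pos: [0.5435, 0.0474, 0.1477]
tool_rot: [-0.359, 2.03, -2.03]
ft_force: [-0.8, 0.6, -0.6]
gripper_width: 0.998
3.6 pos [0.5435 0.0474 0.1477] x [-0.939 -0.344 -0.001] y [ 0.001  0.    -1.   ] z [ 0.344 -0.939  0.   ] yaw z -69.9 F [-0.8  0.6 -0.6] g 0.998 q [-0.58  0.58  0.57  2.11 -0.55  0.6  -0.84]
```

View pics/a.png

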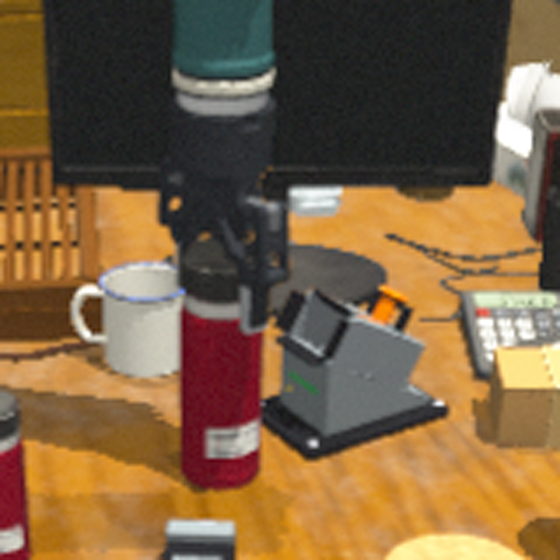

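The open gripper straddles the flask's neck (front finger around (262,270) in the crop), with no contact. Close it.

```bash
python3 -m handwheel '[[0,0,0,0,0,0,0.5],[0,0,0,0,0,0,0.5],[0,0,0,0,0,0,0.4],[0,0,0,0,0,0,0.3],[0,0,0,0,0,0,0.3],[0,0,0,0,0,0,0.3],[0,0,0,0,0,0,0.3]]' 60; python3 -c "
from h import *
where()"
```

```text
clock: 4.35
eef_pos: [0.5449, 0.0475, 0.1499]
tool_rot: [-0.355, 2.03, -2.028]
ft_force: [-1.7, 1.0, 7.7]
gripper_width: 0.728
4.35 pos [0.5449 0.0475 0.1499] x [-0.939 -0.344 -0.005] y [ 0.004  0.002 -1.   ] z [ 0.344 -0.939 -0.   ] yaw z -69.9 F [-1.7  1.   7.7] g 0.728 q [-0.58  0.57  0.57  2.11 -0.55  0.61 -0.84]
```

```bash
python3 -m handwheel '[[0,-25,0,0,0,0,0.3],[0,-60,0,0,0,0,0.3],[0,-100,0,0,0,0,0.3],[0,-130,0,0,0,0,0.3],[0,-130,0,0,0,0,0.3]]'; python3 -c "
from h import *
where()
goal([.681,-.135,.28],-70,grasp=False)"
```

```text
clock: 4.85
eef_pos: [0.547, 0.0468, 0.2842]
tool_rot: [-0.345, 2.026, -2.024]
ft_force: [0.9, -0.0, -4.0]
gripper_width: 0.731
4.85 pos [0.547  0.0468 0.2842] x [-0.939 -0.344 -0.014] y [ 0.013  0.004 -1.   ] z [ 0.344 -0.939  0.001] yaw z -69.9 F [ 0.9 -0.  -4. ] g 0.731 q [-0.73  0.4   0.75  2.   -0.36  0.86 -1.  ]
tcp [ 0.681 -0.135  0.28 ] shift [-63.3   5.3 216.8] turn [-0.1  0.1 -0.8]
```

```bash
python3 -m handwheel '[[-10,0,35,0,0,-0.5,0.3],[-22,0,75,0,0,-0.5,0.3],[-35,0,120,0,0,-0.5,0.3],[-47,2,160,0,0,-0.5,0.3],[-57,4,195,0,0,-0.5,0.3],[-62,5,212,0,0,-0.5,0.3],[-63,5,217,0,0,-0.5,0.3],[-63,5,217,0,0,-0.5,0.3],[-63,5,217,0,0,-0.5,0.3]]'; python3 -c "
from h import *
from plant import grab_frame
where()
goal([.681,-.135,.155],-70,grasp=False)
f=grab_frame('side');cv2.imwrite('pics/b.png',f['image'][60:300,250:570])"
```

```text
clock: 5.75
eef_pos: [0.6798, -0.1328, 0.2795]
tool_rot: [-0.358, 2.031, -2.025]
ft_force: [-0.1, -0.0, -3.1]
gripper_width: 0.725
5.75 pos [ 0.6798 -0.1328  0.2795] x [-0.938 -0.345 -0.004] y [ 0.003  0.003 -1.   ] z [ 0.345 -0.938 -0.002] yaw z -69.8 F [-0.1 -0.  -3.1] g 0.725 q [-0.31  0.6   0.69  1.68 -0.44  1.02 -0.69]
tcp [ 0.681 -0.135  0.155] shift [1.000e-01 1.245e+02 2.700e+00] turn [ 0.1  0.2 -0.2]
```

View pics/b.png

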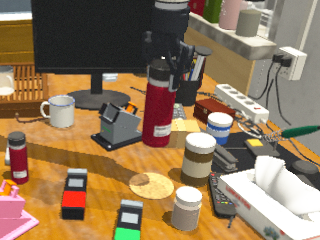

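```bash
python3 -m handwheel '[[0,35,2,0,0,0,0.3],[0,70,2,0,0,0,0.3],[0,95,2,0,0,0,0.3],[0,110,2,0,0,0,0.3],[0,117,2,0,0,0,0.3],[0,120,2,0,0,0,0.3],[0,122,2,0,0,0,0.3],[0,122,2,0,0,0,0.3]]'; python3 -c "
from h import *
where()"
```

```text
clock: 6.6
eef_pos: [0.6818, -0.1344, 0.1589]
tool_rot: [-0.356, 2.029, -2.025]
ft_force: [0.4, 0.4, -4.2]
gripper_width: 0.73
6.6 pos [ 0.6818 -0.1344  0.1589] x [-0.938 -0.346 -0.006] y [ 0.005  0.003 -1.   ] z [ 0.346 -0.938 -0.001] yaw z -69.8 F [ 0.4  0.4 -4.2] g 0.73 q [-0.25  0.72  0.6   1.76 -0.54  0.82 -0.61]
```

```bash
python3 -m handwheel '[[0,2,0,0,0,0,0.3],[0,4,0,0,0,0,0.3],[0,5,0,0,0,0,0.3],[0,5,0,0,0,0,0.3]]'; python3 -c "
from h import *
where()"
```

```text
clock: 7.0
eef_pos: [0.6828, -0.1346, 0.1552]
tool_rot: [-0.353, 2.027, -2.025]
ft_force: [0.2, 1.3, 2.3]
gripper_width: 0.725
7.0 pos [ 0.6828 -0.1346  0.1552] x [-0.938 -0.346 -0.008] y [ 0.008  0.003 -1.   ] z [ 0.346 -0.938  0.   ] yaw z -69.8 F [0.2 1.3 2.3] g 0.725 q [-0.24  0.73  0.59  1.76 -0.55  0.81 -0.6 ]
```

```bash
python3 -m handwheel '[[0,0,0,0,0,0,0.8],[0,0,0,0,0,0,0.9],[0,0,0,0,0,0,1],[0,0,0,0,0,0,1],[0,0,0,0,0,0,1],[0,0,0,0,0,0,1]]'; python3 -m handwheel '[[0,-15,0,0,0,0,1],[0,-45,0,0,0,0,1],[0,-95,0,0,0,0,1],[0,-145,0,0,0,0,1],[0,-145,0,0,0,0,1]]'; python3 -c "
from h import *
where()
goal([.5507,-.334,.22],-23.5)"
```

```text
clock: 7.6
eef_pos: [0.6827, -0.1346, 0.155]
tool_rot: [-0.353, 2.027, -2.025]
ft_force: [-0.6, -0.4, -0.1]
gripper_width: 0.998
clock: 8.1
eef_pos: [0.6858, -0.1382, 0.3099]
tool_rot: [-0.336, 2.015, -2.026]
ft_force: [0.3, 0.3, 1.0]
gripper_width: 1.001
8.1 pos [ 0.6858 -0.1382  0.3099] x [-0.938 -0.345 -0.021] y [ 0.023 -0.001 -1.   ] z [ 0.345 -0.939  0.009] yaw z -69.8 F [0.3 0.3 1. ] g 1.001 q [-0.31  0.58  0.71  1.65 -0.43  1.05 -0.7 ]
tcp [ 0.5507 -0.334   0.215 ] shift [196.4  92.  136.3] turn [ -1.  -46.3  -0.9]
```

```bash
python3 -m handwheel '[[35,10,25,0,-8,0,1],[70,25,50,-1,-16,-1,1],[110,50,80,-1,-24,-1,1],[150,70,105,-1,-32,-1,1],[180,90,125,-1,-40,-1,1],[196,92,136,-1,-46,-1,1],[196,92,136,-1,-46,-1,1],[196,92,136,-1,-46,-1,1]]'; python3 -c "
from h import *
from plant import grab_frame
where()
goal([.5507,-.334,.019],-23.5)
T=grab_frame('top');S=grab_frame('side')
g=cv2.resize(S['image'][120:340,330:490],None,fx=2.5,fy=2.5);h=cv2.resize(T['image'][80:220,310:480],None,fx=2.35,fy=2.35);h=cv2.resize(h,(int(h.shape[1]*1),h.shape[0]))
o=np.zeros((560,800,3),np.uint8);o[:550,:400]=g;o[:h.shape[0],400:400+h.shape[1]]=h[:,:400];cv2.imwrite('pics/c.png',o);pickle.dump(dict(top=T,side=S),open('f1.pkl','wb'))"
```

```text
clock: 8.9
eef_pos: [0.5514, -0.3337, 0.2157]
tool_rot: [-0.981, 1.51, -1.511]
ft_force: [0.6, -0.1, 1.1]
gripper_width: 0.999
8.9 pos [ 0.5514 -0.3337  0.2157] x [-0.406 -0.914 -0.   ] y [ 0.001 -0.    -1.   ] z [ 0.914 -0.406  0.001] yaw z -24.0 F [ 0.6 -0.1  1.1] g 0.999 q [ 0.17  0.56  0.44  1.84 -0.32  0.81  0.35]
tcp [ 0.5507 -0.334   0.014 ] shift [  0.6 201.7  -0.7] turn [-0.  -0.5 -0. ]
```

View pics/c.png

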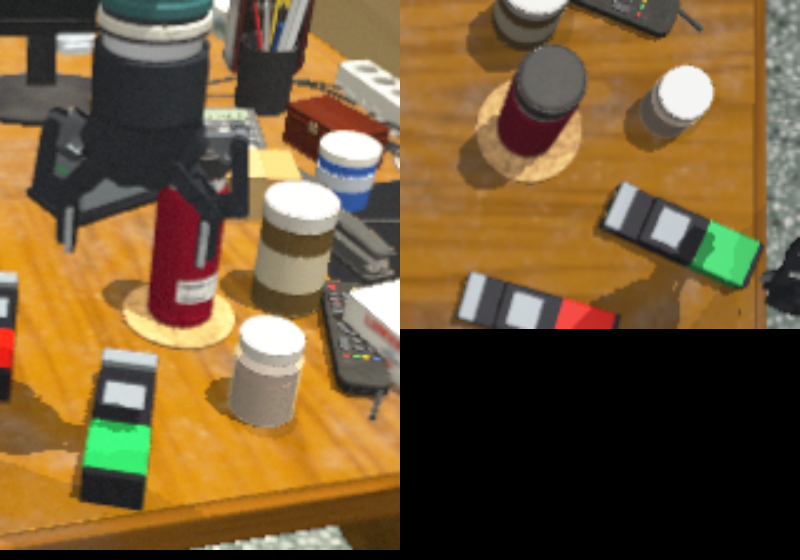

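```bash
python3 -m handwheel '[[0,40,0,0,0,0,1],[0,85,0,0,0,0,1],[0,130,0,0,0,0,1],[0,160,0,0,0,0,1],[0,180,0,0,0,0,1],[0,190,0,0,0,0,1],[0,195,0,0,0,0,1],[0,195,0,0,0,0,1]]'; python3 -m handwheel '[[0,0,0,0,0,0,0.7],[0,0,0,0,0,0,0.5],[0,0,0,0,0,0,0.3],[0,0,0,0,0,0,0.2],[0,0,0,0,0,0,0.2],[0,0,0,0,0,0,0.2],[0,0,0,0,0,0,0.2]]' 70; python3 -c "
from h import *
where()"
```

```text
clock: 9.8
eef_pos: [0.5541, -0.3314, 0.0209]
tool_rot: [-0.983, 1.505, -1.507]
ft_force: [-0.3, 0.7, 0.0]
gripper_width: 1.002
clock: 10.5
eef_pos: [0.555, -0.3319, 0.0224]
tool_rot: [-0.982, 1.503, -1.508]
ft_force: [0.2, 0.3, 5.7]
gripper_width: 0.571
10.5 pos [ 0.555  -0.3319  0.0224] x [-0.401 -0.916 -0.001] y [ 0.004 -0.001 -1.   ] z [ 0.916 -0.401  0.004] yaw z -23.6 F [0.2 0.3 5.7] g 0.571 q [ 0.28  0.81  0.28  1.91 -0.45  0.48  0.47]
```

```bash
python3 -m handwheel '[[0,-15,0,0,0,0,0.2],[0,-45,0,0,0,0,0.2],[0,-90,0,0,0,0,0.2],[0,-140,0,0,0,0,0.2],[0,-190,0,0,0,0,0.2],[0,-240,0,0,0,0,0.2],[0,-265,0,0,0,0,0.2],[0,-265,0,0,0,0,0.2]]'; python3 -c "
from h import *
where()
goal([.49,.045,.29],-70.5,grasp=False)
goal([.49,.045,.29],-70.5,-30,grasp=False)"
```

```text
clock: 11.3
eef_pos: [0.5555, -0.3335, 0.2931]
tool_rot: [-0.976, 1.494, -1.515]
ft_force: [0.1, 0.3, -1.7]
gripper_width: 0.574
11.3 pos [ 0.5555 -0.3335  0.2931] x [-0.402 -0.916 -0.   ] y [ 0.013 -0.006 -1.   ] z [ 0.916 -0.402  0.014] yaw z -23.7 F [ 0.1  0.3 -1.7] g 0.574 q [ 0.13  0.48  0.49  1.77 -0.27  0.95  0.32]
tcp [0.49  0.045 0.29 ] shift [-3.204e+02  1.000e-01 -2.120e+02] turn [-0.8 46.8 -0.3]
tcp [0.49  0.045 0.29 ] shift [-3.204e+02  1.000e-01 -2.120e+02] turn [-13.   45.5 -28.6]
```

```bash
python3 -m handwheel '[[-30,0,-20,0,5,0,0.2],[-65,0,-43,0,12,0,0.2],[-105,0,-70,0,19,0,0.2],[-145,0,-96,0,26,0,0.2],[-185,0,-122,0,33,0,0.2],[-225,0,-149,-1,40,0,0.2],[-265,0,-175,-1,46,0,0.2],[-300,0,-198,-4,46,-8,0.2],[-320,0,-212,-7,46,-15,0.2],[-320,0,-212,-10,46,-22,0.2],[-320,0,-212,-13,45.5,-28.6,0.2],[-320,0,-212,-13,45.5,-28.6,0.2]]'; python3 -c "
from h import *
from plant import grab_frame
where()
goal([.5115,.0594,.1762],-70.5,-30,grasp=False)
T=grab_frame('top');S=grab_frame('side');pickle.dump(dict(top=T,side=S),open('f2.pkl','wb'))
o=np.zeros((600,800,3),np.uint8);g=cv2.resize(S['image'][60:230,270:410],None,fx=2.85,fy=2.85,interpolation=2);h=cv2.resize(T['image'][90:240,210:340],None,fx=3,fy=3,interpolation=2)
o[:g.shape[0],:g.shape[1]]=g;o[:h.shape[0],400:400+h.shape[1]]=h;cv2.imwrite('pics/d.png',o)"
```

```text
clock: 12.5
eef_pos: [0.4908, 0.0469, 0.2866]
tool_rot: [0.902, -1.935, 2.125]
ft_force: [0.0, -0.0, -2.4]
gripper_width: 0.567
12.5 pos [0.4908 0.0469 0.2866] x [-0.813 -0.292  0.504] y [-0.474 -0.17  -0.864] z [ 0.338 -0.941 -0.   ] yaw z -70.3 F [ 0.  -0.  -2.4] g 0.567 q [-0.69  0.57  0.7   1.83 -0.18  1.37 -1.13]
tcp [0.5115 0.0594 0.1762] shift [-76.1  83.4  -4.7] turn [-0.1  0.2  0.2]
```

View pics/d.png

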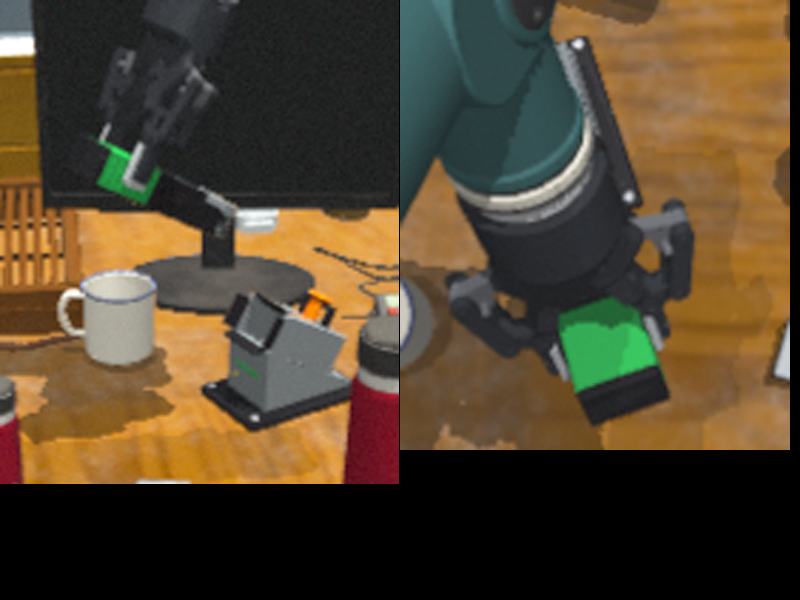

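```bash
cat >> h.py <<'E'
a=np.radians(19.5);c,s=np.cos(a),np.sin(a);k=np.sqrt(3)/2
B=np.array([[k*c,k*s,-.5],[-s,c,0],[.5*c,.5*s,k]]); O=np.array([.629,.101,.078])
bay=lambda p:O+np.atleast_2d(p)/1e3@B
def tobay(x): return 1e3*B@(np.array(x)-O)
def draw(im,f,P,closed=True,col=(0,255,255),k=1,off=(0,0)):
    q=((proj(f,P)-off+.5)*k).astype(int); cv2.polylines(im,[q],closed,col,1)
E
python3 - <<'E'
from h import *
d2=pickle.load(open("f2.pkl","rb"));p=np.array([.4908,.0469,.2866]);R=Ro.from_rotvec([.902,-1.935,2.125]).as_matrix()
o=np.zeros((600,800,3),np.uint8)
def pk(x,y,z): # pack coords mm from pack centre
    return p+(R@(np.array([-(x+42.3),z-5.4,0])*[1,-1,1]+np.array([0,0,-y])))/1e3
for n,(x0,y0,x1,y1),kk,ox in(("side",(290,90,400,230),4,0),("top",(235,90,325,235),4,440)):
    f=d2[n];g=cv2.resize(f["image"][y0:y1,x0:x1],None,fx=kk,fy=kk,interpolation=2)
    for X in(-80,-76,-16,80): draw(g,f,[pk(X,y,z) for y,z in((-25,-17),(25,-17),(25,17),(-25,17))],k=kk,off=(x0,y0))
    for X,e,h0,h1 in((0,26.5,0,35.5),(-14,31.5,-5,40.5)): draw(g,f,bay([[X,-e,h0],[X,e,h0],[X,e,h1],[X,-e,h1]]),k=kk,off=(x0,y0),col=(255,0,255))
    F=[bay([0,0,0])[0]]; fc=np.array([.6724*c+.115*s,.6724*s-.115*c,.012])
    draw(g,f,[fc+[u*c-v*s,u*s+v*c,0] for u,v in((.075,.05),(.075,-.05),(-.075,-.05),(-.075,.05))],k=kk,off=(x0,y0),col=(0,0,255))
    o[:g.shape[0],ox:ox+g.shape[1]]=g[:600,:800-ox]
cv2.imwrite("pics/e.png",o)
E
```

```text
(no output)
```

View pics/e.png

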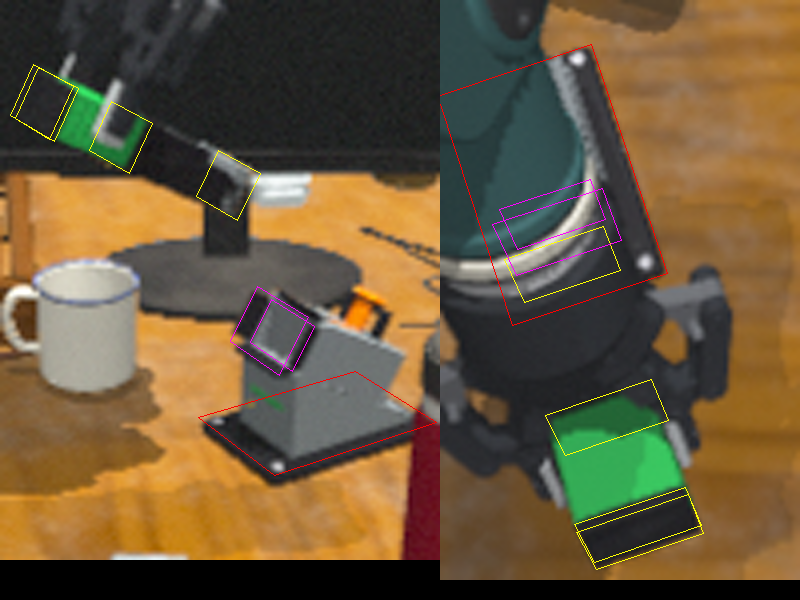

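```bash
python3 -m handwheel '[[0,30,-2,0,0,0,0.2],[0,60,-4,0,0,0,0.2],[-20,78,-5,0,0,0,0.2],[-45,83,-5,0,0.2,0.2,0.2],[-65,83,-5,0,0.2,0.2,0.2],[-75,83,-5,0,0.2,0.2,0.2],[-76,83,-5,0,0.2,0.2,0.2],[-76,83,-5,0,0.2,0.2,0.2]]'
python3 - <<'E'
from h import *
from plant import grab_frame,sensors
where();s=sensors.state();print("tcp bay",tobay(s["eef_pos"]))
goal(bay([-157,0,22.8])[0],-70.5,-30,grasp=False)
o=np.zeros((600,800,3),np.uint8)
for n,(x0,y0,x1,y1),kk,ox in(("side",(300,120,400,220),5,0),("top",(245,110,315,225),4,505)):
    f=grab_frame(n);g=cv2.resize(f["image"][y0:y1,x0:x1],None,fx=kk,fy=kk,interpolation=2)
    o[:g.shape[0],ox:ox+g.shape[1]]=g[:600,:800-ox]
cv2.imwrite("pics/f.png",o)
E
```

```text
clock: 13.4
eef_pos: [0.5094, 0.0565, 0.1797]
tool_rot: [0.885, -1.939, 2.126]
ft_force: [-0.1, -0.4, -2.1]
gripper_width: 0.572
13.4 pos [0.5094 0.0565 0.1797] x [-0.819 -0.285  0.498] y [-0.469 -0.165 -0.867] z [ 0.33  -0.944  0.001] yaw z -70.8 F [-0.1 -0.4 -2.1] g 0.572 q [-0.64  0.72  0.63  1.86 -0.27  1.2  -1.1 ]
tcp bay [-161.33770442   -2.04719246   24.30506547]
tcp [0.5116 0.0594 0.1762] shift [-4.3  1.5 -2.1] turn [ 0.1 -0.3 -0.2]
```

View pics/f.png

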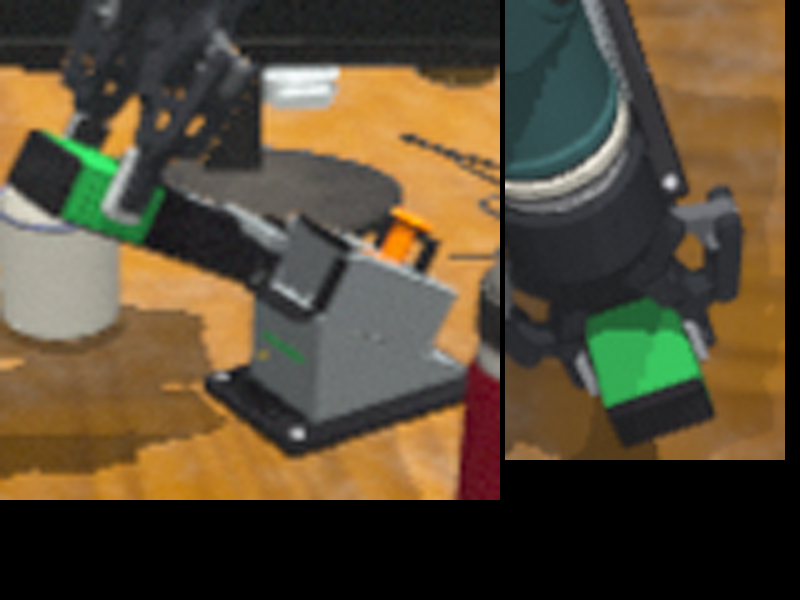

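```bash
python3 -m handwheel '[[-4,1.5,-2,0,-0.3,0,0.2],[-14,1.5,-2,0,-0.3,0,0.2],[-24,1.5,-2,0,-0.3,0,0.2],[-32,1.5,-2,0,-0.3,0,0.2],[-38,1.5,-2,0,-0.3,0,0.2],[-44,1.5,-2,0,-0.3,0,0.2],[-48,1.5,-2,0,-0.3,0,0.2],[-48,1.5,-2,0,-0.3,0,0.2]]'
python3 - <<'E'
from h import *
from plant import sensors
where();s=sensors.state();print("tcp bay",tobay(s["eef_pos"]),"F bay",B@s["ft_force"])
E
```

```text
clock: 14.3
eef_pos: [0.5426, 0.07, 0.1569]
tool_rot: [0.904, -1.933, 2.115]
ft_force: [-9.3, -1.6, 11.9]
gripper_width: 0.576
14.3 pos [0.5426 0.07   0.1569] x [-0.81  -0.289  0.51 ] y [-0.482 -0.167 -0.86 ] z [ 0.333 -0.943 -0.004] yaw z -70.5 F [-9.3 -1.6 11.9] g 0.576 q [-0.62  0.79  0.61  1.78 -0.29  1.23 -1.1 ]
tcp bay [-118.98281004   -0.41242754   22.45821497] F bay [-13.98902353   1.59850071   5.67551669]
```

```bash
python3 -m handwheel '[[8,0,0,0,0,0.7,0.2],[10,-2,-0.5,0,0,0.7,0.2],[10,-2,-0.5,0,0,0.7,0.2],[4,-2,-0.5,0,0,0.7,0.2],[0,-2,-0.5,0,0,0.7,0.2],[-4,-2,-0.5,0,0,0.7,0.2],[-8,-2,-0.5,0,0,0.7,0.2],[-12,-2,-0.5,0,0,0.7,0.2]]'
python3 - <<'E'
from h import *
from plant import sensors
where();s=sensors.state();print("tcp bay",tobay(s["eef_pos"]),"F bay",B@s["ft_force"])
goal(bay([-107,0,24.5])[0],-70.5,-30,grasp=False)
E
```

```text
clock: 15.1
eef_pos: [0.543, 0.0697, 0.1566]
tool_rot: [0.917, -1.922, 2.1]
ft_force: [-22.5, -6.5, 23.3]
gripper_width: 0.571
15.1 pos [0.543  0.0697 0.1566] x [-0.802 -0.286  0.525] y [-0.497 -0.167 -0.851] z [ 0.331 -0.943 -0.008] yaw z -70.6 F [-22.5  -6.5  23.3] g 0.571 q [-0.62  0.8   0.61  1.77 -0.29  1.25 -1.1 ]
tcp bay [-118.61295441   -0.83062719   22.32261008] F bay [-31.90488169   1.36380956   8.5215371 ]
tcp [0.5532 0.0742 0.1527] shift [-11.5  -2.5  -0.8] turn [0.5 0.1 1.7]
```

```bash
python3 - <<'E'
from h import *
from plant import sensors
s=sensors.state();F=B@s["ft_force"];M=B@s["moment"];print("F",F,"M",M)
# line of action closest pt, bay-aligned, relative to reference point
print("r0 mm",1e3*np.cross(F,M)/(F@F),"par",M@F/np.linalg.norm(F)); print(s["tau"],s["joint_positions"])
E
python3 -m handwheel '[[4,0,0,0,0,0,0.2],[9,0,0,0,0,0,0.2],[14,0,0,0,0,0,0.2],[14,0,0,0,0,0,0.2],[14,0,0,0,0,0,0.2]]'
python3 - <<'E'
from h import *
from plant import sensors
where();s=sensors.state();print("tcp bay",tobay(s["eef_pos"]),"F bay",B@s["ft_force"],B@s["moment"])
goal(bay([-132,0,23])[0],-70.5,-30,grasp=False)
E
```

```text
F [-31.90488169   1.36380956   8.5215371 ] M [0.56691646 5.17623112 1.15804086]
r0 mm [ -38.93278501   38.24444434 -151.88621764] par -0.035088360391122446
[ -2.04484418 -44.41846132   6.78251535 -22.66066432  -2.849411
  -6.22610271  -1.00711931] [-0.61621971  0.79911662  0.60946991  1.77047583 -0.29081719  1.25227853
 -1.10059876]
clock: 15.6
eef_pos: [0.5322, 0.0661, 0.1638]
tool_rot: [0.916, -1.923, 2.101]
ft_force: [1.0, -0.3, -2.2]
gripper_width: 0.573
15.6 pos [0.5322 0.0661 0.1638] x [-0.802 -0.287  0.524] y [-0.496 -0.167 -0.852] z [ 0.332 -0.943 -0.008] yaw z -70.6 F [ 1.  -0.3 -2.2] g 0.573 q [-0.62  0.78  0.61  1.8  -0.28  1.25 -1.1 ]
tcp bay [-131.98555839   -0.63884484   22.86970406] F bay [ 1.86084045 -0.61306119 -1.45054359] [-0.02241235 -0.76014656 -0.01782464]
tcp [0.5321 0.0667 0.1639] shift [ 0.  -0.1 -0.6] turn [0.5 0.1 1.6]
```

```bash
python3 -m handwheel '[[0,-1.5,0.5,0.5,0,1.6,0.2],[0,-1.5,0.5,0.5,0,1.6,0.2],[0,-1.5,0.5,0.5,0,1.6,0.2]]'
python3 - <<'E'
from h import *
from plant import sensors
s=sensors.state();print("tcp bay",tobay(s["eef_pos"]),"F bay",B@s["ft_force"],B@s["moment"])
goal(bay([-115,-1.5,24])[0],-70.5,-30,grasp=False)
E
python3 -m handwheel '[[-4,-1.5,1.5,0,0,0,0.2],[-8,-1.5,1.5,0,0,0,0.2],[-12,-1.5,1.5,0,0,0,0.2],[-15,-1.5,1.5,0,0,0,0.2],[-17,-1.5,1.5,0,0,0,0.2]]'
python3 - <<'E'
from h import *
from plant import sensors
s=sensors.state();print("tcp bay",tobay(s["eef_pos"]),"F bay",B@s["ft_force"],B@s["moment"])
goal(bay([-115,-1.5,24])[0],-70.5,-30,grasp=False)
E
```

```text
clock: 15.9
eef_pos: [0.5332, 0.066, 0.1653]
tool_rot: [0.896, -1.94, 2.127]
ft_force: [-0.4, -0.8, -1.9]
gripper_width: 0.57
tcp bay [-131.96551605   -1.02531942   24.57605365] F bay [ 0.44407877 -0.60690616 -1.99501224] [-0.02448434 -0.67652495  0.01545759]
tcp [0.5469 0.0703 0.1563] shift [-17.    0.6   0.5] turn [-0.   0.2 -0. ]
clock: 16.4
eef_pos: [0.5474, 0.0696, 0.1577]
tool_rot: [0.899, -1.937, 2.124]
ft_force: [-2.6, -0.4, -2.0]
gripper_width: 0.571
tcp bay [-115.48129929   -2.34123523   25.30793535] F bay [-1.21107942  0.4716314  -3.03388552] [-0.01537994 -0.11693623 -0.01436545]
tcp [0.5469 0.0703 0.1563] shift [-0.5  1.3 -0.8] turn [-0.   0.2  0.1]
```

```bash
python3 -m handwheel '[[-5,0.5,0,0,0,0,0.2],[-10,0.5,0,0,0,0,0.2],[-15,0.5,0,0,0,0,0.2],[-20,0.5,0,0,0,0,0.2],[-20,0.5,0,0,0,0,0.2]]'
python3 - <<'E'
from h import *
from plant import sensors
s=sensors.state();print("tcp bay",tobay(s["eef_pos"]),"F bay",B@s["ft_force"],B@s["moment"])
goal(bay([-95,-2,25])[0],-70.5,-30,grasp=False)
E
```

```text
clock: 16.9
eef_pos: [0.5628, 0.0752, 0.1461]
tool_rot: [0.901, -1.935, 2.123]
ft_force: [-3.3, -0.9, -6.5]
gripper_width: 0.572
tcp bay [-95.55537068  -2.2101614   23.43312486] F bay [ 0.30099384  0.27681844 -7.33541616] [-0.24471268  0.15350658 -0.03341539]
tcp [0.5639 0.0758 0.1472] shift [-0.5 -1.6 -0.2] turn [-0.   0.2  0.3]
```

```bash
python3 -m handwheel '[[-4,0.8,0,0,0,0,0.2],[-9,0.8,0,0,0,0,0.2],[-14,0.8,0,0,0,0,0.2],[-18,0.8,0,0,0,0,0.2],[-18,0.8,0,0,0,0,0.2]]'
python3 - <<'E'
from h import *
from plant import sensors
s=sensors.state();print("tcp bay",tobay(s["eef_pos"]),"F bay",B@s["ft_force"],B@s["moment"])
goal(bay([-77,-2,23])[0],-70.5,-30,grasp=False)
E
```

```text
clock: 17.4
eef_pos: [0.5784, 0.0809, 0.1358]
tool_rot: [0.9, -1.937, 2.125]
ft_force: [-0.0, 0.3, -4.7]
gripper_width: 0.57
tcp bay [-76.02489042  -2.04204699  22.87518881] F bay [ 2.40138664  0.31268233 -3.99382788] [-0.0288017  -0.59837875 -0.01585908]
tcp [0.5776 0.0807 0.1364] shift [ 1.  -0.1 -0. ] turn [-0.1  0.2  0.1]
```

```bash
python3 -m handwheel '[[-4,0.2,0,0,0,0,0.2],[-9,0.2,0,0,0,0,0.2],[-14,0.2,0,0,0,0,0.2],[-19,0.2,0,0,0,0,0.2],[-24,0.2,0,0,0,0,0.2],[-28,0.2,0,0,0,0,0.2],[-28,0.2,0,0,0,0,0.2]]'
python3 - <<'E'
from h import *
from plant import sensors
s=sensors.state();print("tcp bay",tobay(s["eef_pos"]),"F bay",B@s["ft_force"],B@s["moment"])
goal(bay([-37,-2,22.8])[0],-70.5,-30,grasp=False)
E
```

```text
clock: 18.1
eef_pos: [0.6008, 0.0884, 0.1219]
tool_rot: [0.9, -1.934, 2.124]
ft_force: [-4.0, -1.8, -0.6]
gripper_width: 0.575
tcp bay [-48.62783199  -2.4986295   22.61298714] F bay [-3.47318584 -0.32822713 -2.69186777] [-0.20054064  0.61794637 -0.13712693]
tcp [0.6102 0.0922 0.1162] shift [-11.6  -0.2  -0.5] turn [-0.1  0.1  0.3]
```

```bash
python3 -m handwheel '[[-4,0,0,0,0,0,0.2],[-8,0,0,0,0,0,0.2],[-11,0,0,0,0,0,0.2],[-13,0,0,0,0,0,0.2],[-13,0,0,0,0,0,0.2]]'
python3 - <<'E'
from h import *
from plant import sensors
s=sensors.state();print("tcp bay",tobay(s["eef_pos"]),"F bay",B@s["ft_force"],B@s["moment"])
E
```

```text
clock: 18.6
eef_pos: [0.6125, 0.0927, 0.1147]
tool_rot: [0.899, -1.937, 2.127]
ft_force: [-2.3, 0.2, -3.0]
gripper_width: 0.572
tcp bay [-34.27686537  -2.32941974  22.64384951] F bay [-0.33417034  0.9517003  -3.7041601 ] [-0.12494811 -0.22946391 -0.03274639]
```

```bash
python3 -m handwheel '[[-2,0,0,0,0,0,0.2],[-4,0,0,0,0,0,0.2],[-4,0,0,0,0,0,0.2]]'
python3 - <<'E'
from h import *
from plant import sensors
s=sensors.state();print("tcp bay",tobay(s["eef_pos"]),"F bay",B@s["ft_force"],B@s["moment"])
E
```

```text
clock: 18.9
eef_pos: [0.6135, 0.093, 0.1142]
tool_rot: [0.903, -1.932, 2.121]
ft_force: [-9.0, -0.9, 5.1]
gripper_width: 0.571
tcp bay [-33.08653733  -2.34939074  22.69953599] F bay [-1.01304108e+01  2.15877641e+00  8.50913931e-03] [0.13955719 1.51830614 0.00578731]
```

```bash
python3 -m handwheel '[[-4,0,0,0,0,0,0.2],[-5,0,0,0,0,0,0.2],[-5,0,0,0,0,0,0.2]]'
python3 - <<'E'
from h import *
from plant import sensors
s=sensors.state();print("tcp bay",tobay(s["eef_pos"]),"F bay",B@s["ft_force"])
E
python3 -m handwheel '[[3,0,0,0,0,0,0.2],[6,0,0,0,0,0,0.2],[8,0,0,0,0,0,0.2],[8,0,0,0,0,0,0.2]]'
python3 - <<'E'
from h import *
from plant import sensors
s=sensors.state();print("tcp bay",tobay(s["eef_pos"]),"F bay",B@s["ft_force"])
E
```

```text
clock: 19.2
eef_pos: [0.6137, 0.0931, 0.1144]
tool_rot: [0.91, -1.925, 2.112]
ft_force: [-12.1, -1.1, 10.2]
gripper_width: 0.568
tcp bay [-32.98351605  -2.29652731  22.97329309] F bay [-15.31683905   2.97184104   2.95323495]
clock: 19.6
eef_pos: [0.6107, 0.0922, 0.1172]
tool_rot: [0.904, -1.931, 2.12]
ft_force: [4.9, 1.1, -8.4]
gripper_width: 0.569
tcp bay [-37.12464513  -2.1473283   23.86955366] F bay [ 8.54623565 -0.64251001 -4.76300499]
```

```bash
python3 -m handwheel '[[-2,0,0,0,0,0,0.2],[-2,0,0,0,0,0,0.2]]'; python3 -m handwheel '[[0,0,0,0,0,0,0.7],[0,0,0,0,0,0,0.9],[0,0,0,0,0,0,1],[0,0,0,0,0,0,1],[0,0,0,0,0,0,1]]';  python3 -c "
from h import *
where()"; python3 -m handwheel '[[0,-15,0,0,0,0,1],[0,-40,0,0,0,0,1],[0,-80,0,0,0,0,1],[20,-125,0,0,0,0,1],[60,-160,0,0,0,0,1],[100,-190,0,0,0,0,1],[130,-210,0,0,0,0,1],[130,-210,0,0,0,0,1]]'
python3 - <<'E'
from h import *
from plant import grab_frame
where()
o=np.zeros((600,800,3),np.uint8);d={}
for n,(x0,y0,x1,y1),kk,ox,oy in(("side",(310,120,410,220),4,0,0),("top",(230,90,310,215),4,405,0),("side",(220,140,460,330),.8,0,410)):
    f=grab_frame(n);d[n]=f;g=cv2.resize(f["image"][y0:y1,x0:x1],None,fx=kk,fy=kk,interpolation=2);g=g[:600-oy,:800-ox]
    o[oy:oy+g.shape[0],ox:ox+g.shape[1]]=g
cv2.imwrite("pics/g.png",o);pickle.dump(d,open("f3.pkl","wb"))
E
```

```text
clock: 19.8
eef_pos: [0.6124, 0.0931, 0.1156]
tool_rot: [0.905, -1.931, 2.119]
ft_force: [-0.6, -0.1, -3.9]
gripper_width: 0.569
clock: 20.3
eef_pos: [0.6126, 0.0931, 0.1159]
tool_rot: [0.904, -1.931, 2.12]
ft_force: [-0.8, 0.4, -0.5]
gripper_width: 1.0
20.3 pos [0.6126 0.0931 0.1159] x [-0.811 -0.29   0.508] y [-0.479 -0.169 -0.861] z [ 0.336 -0.942 -0.002] yaw z -70.4 F [-0.8  0.4 -0.5] g 1.0 q [-0.58  0.91  0.58  1.61 -0.33  1.28 -1.12]
clock: 21.1
eef_pos: [0.6089, 0.0885, 0.3705]
tool_rot: [0.892, -1.938, 2.127]
ft_force: [0.9, -0.6, -0.5]
gripper_width: 1.001
21.1 pos [0.6089 0.0885 0.3705] x [-0.817 -0.288  0.5  ] y [-0.471 -0.168 -0.866] z [ 0.333 -0.943  0.001] yaw z -70.5 F [ 0.9 -0.6 -0.5] g 1.001 q [-0.63  0.65  0.68  1.45 -0.2   1.66 -1.16]
```

View pics/g.png

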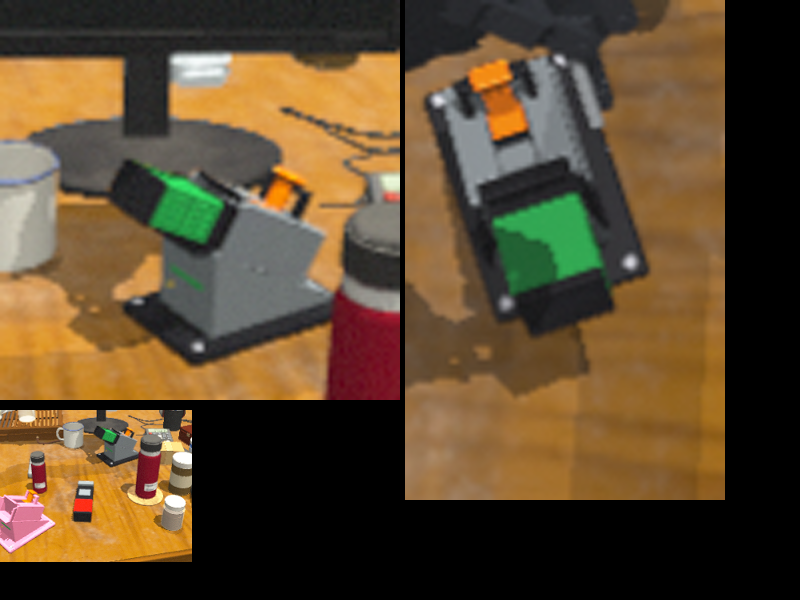

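Run:
```python
from h import *
from plant import order
d0,d3=pickle.load(open("f0.pkl","rb")),pickle.load(open("f3.pkl","rb"))
for n,roi in(("side",(360,150,400,185)),("top",(240,95,270,130))):
    for d in(d0,d3):
        m=cv2.moments(mask(d[n],(5,180,150),(18,255,255),roi),True);print(n,m["m00"],round(m["m10"]/m["m00"],2),round(m["m01"]/m["m00"],2))
for n,lo,hi,roi in(("red",(0,180,150),(8,255,255),(330,190,410,240)),):
    for d in(d0,d3): print(n,cv2.minAreaRect(big(mask(d["top"],lo,hi,roi)))[0])
T=d3["top"];td=lambda x,y:(230+(x-405)/4,90+y/4)
print("tail top edge, bay",[tobay(p) for p in plane(T,[td(517,297),td(602,266)],.1465)])
print(order.finish_job())
```

```text
side 94.0 386.47 166.83
side 83.0 384.88 165.92
top 145.0 252.91 114.23
top 149.0 252.99 114.31
red (387.48114013671875, 219.56605529785156)
red (387.5142822265625, 219.65127563476562)
tail top edge, bay [array([-71.49005416,  20.62119035,  37.82218487]), array([-70.27714139, -27.29210421,  38.52246038])]
the job is handed in; nothing more can be done
None
```

The job is done and handed in. The flask went onto the coaster first, then the green pack went into the dock, with about 21 s of robot time used.

- **Flask:** it stands upright with cork visible all round its foot. A flask-to-coaster distance was not measured after placing.
- **Pack:** the first two pushes jammed at the mouth, at up to about 32 N. I backed off, corrected the height, tilt and sideways offset, and the pack then slid in with under about 8 N.
- **Home and latched:** it met the end stop, and a pull back of 4.1 mm was then held at about 8.5 N. That fits the catch sitting in the groove. I let go about 2 mm short of the stop.
- **Final pictures:**
  - The pack's tail measures about 71 mm out by my roughly 2 mm calibration, against 73 to 77 mm expected.
  - The orange catch has not moved in the top view (0.1 px). The side view shows a shift of about 1.6 px and a smaller visible area. I put that down to the neighbouring flask and pack changing what is seen, but did not prove it.
- **Other items:** the red pack moved less than 0.1 px between pictures. The mug and jar look unmoved, though I checked them only by eye.

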